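Park the index plunger and shift the vial shuttle

TASK

The vial shuttle on the worktop is locked to its rail by a spring index plunger. Pull the plunger's T-handle straight up until you feel its stop without forcing it, twist it a sixth of a turn so that its cross pin comes to rest in one of the shallow notches, and let go so that it stays retracted. Then slide the shuttle fully home against the other end of the rail with both vials still standing in it, and leave the things around it alone.

Things in the scene. Friction and masses are not known exactly. Their poses are not given: they have to be found in the camera images.
- shuttle_base: Flat aluminium base of the shuttle, 100 x 310 x 12 mm, fixed to the worktop, with two steel guide rods and a grey end block 10 mm thick and 34 mm high at each end. Origin at the centre of its underside; its y axis runs along the rail in the direction in which the shuttle is to be moved, z up.
- carriage (a joint): How far the shuttle (grey carriage, 90 mm wide, 193 mm long, top 38 mm above the worktop) has slid along the base's +y: 0 at the start (locked end), 0.100 m fully home against the other end. About 3 N of friction. While the plunger is down, the pin locks it.
- plunger (a joint): Lift of the plunger in m: 0 down and locked; its pin leaves the base plate at 0.005. A spring pulls it down with about 6 N at 0, rising by 0.15 N per mm. The lift at which the cross pin clears the ridges lies between 0.011 and 0.029, different on each unit; the hard stop is always 2.5 mm above that, the floor of the rest notches 4.5 mm below it. Only the feel of the stop tells which.
- cross_pin (a point): Centre of the plunger's cross pin (steel, 5 mm thick, 42 mm long, along the T-handle), on the plunger axis 65 mm below knob_grip. It moves in a steel bayonet cage 41 mm across: a deep straight slot, under a ring that is the hard stop, with a ridge on each side of the slot and a shallow notch 4.5 mm deep past each ridge. Pin and cage bear at most 20 N in any direction.
- knob (a joint): Turn of the T-handle in rad, positive counter-clockwise from above: 0 when locked; the rest notches are at +1.047 and -1.047 (60 degrees either way, both serve), each a catch 0.2 rad wide either side; the ridges between slot and notches lie at +-0.52. End stops of the turn at +-1.25.
- knob_grip (a point): Centre of the plunger's black T-handle: an upright flat bar 46 mm long (its x axis), 10 mm thick (its y axis), 22 mm high, on a 10 mm round stem; 117 mm above the worktop when locked, then with x across the rail (base x); it rises and turns with the plunger. Clear stem below the bar: 15 mm or more when locked.
- fin_grip (a point): Grip point of the shuttle's black upright fin, 34 mm wide across the rail (x), 10 mm thick along the rail (y), on the carriage 90 mm from the plunger axis on the -y side; the point is 80 mm above the worktop, 14 mm below the fin's top. Its axes are the base's.
- pill_vial_mid (a point): Centre (half-way up) of a white-capped vial, 26 mm across, 50 mm high, standing loose 16 mm deep in a nest of the carriage, 68 mm from the plunger axis on the +y side. z along the vial.
- film_can_mid (a point): Centre (half-way up) of a black-capped vial, 26 mm across, 42 mm high, in the nest beside it. z along the vial.
- strip_tub_a_mid (a point): Bystander: centre of a tall white tub, 42 mm across, 125 mm high.
- label_roll_a_mid (a point): Bystander: centre of a white label roll, 52 mm across, 31 mm high.
- stapler_mid (a point): Bystander: centre of a black stapler, 100 x 28 x 36 mm.

How it is judged (in metres and radians):
On the way:
1. the plunger is parked in a rest notch and let go, with the shuttle still at its starting end (value of joint plunger above 0.005 m and (value of joint knob between 0.8 and 1.245 rad or value of joint knob between -1.245 and -0.8 rad) and value of joint carriage below 0.008 m and contact force between the fingers and anything else below 0.3 N), for 0.2 s.
At the end, for the whole second after the job is handed in: The plunger rests retracted in a notch (lift over 5 mm, turned 46 to 71 degrees either way), the shuttle is home within 4 mm of the far end and at rest, and both vials stand in their nests (value of joint plunger above 0.005 m and (value of joint knob between 0.8 and 1.245 rad or value of joint knob between -1.245 and -0.8 rad) and value of joint carriage above 0.096 m and velocity of joint carriage below 0.01 m/s and angle between each of pill_vial_mid, film_can_mid's own z axis and vertical below 0.25 rad and y of pill_vial_mid in the frame of fin_grip between 0.15 and 0.166 m and z of each of pill_vial_mid, film_can_mid in the frame of fin_grip below -0.008 m and y of film_can_mid in the frame of fin_grip between 0.15 and 0.166 m); the robot touches nothing.
It fails at once if the plunger's cross pin is loaded with more than 20 N (contact force between knob_c0 and anything else above 20 N).
It fails at once if a vial is tipped (not (angle between pill_vial_mid's own z axis and vertical below 0.25 rad) or not (angle between film_can_mid's own z axis and vertical below 0.25 rad)).
It fails at once if a bystander is shifted by more than 20 mm (distance of any of strip_tub_a_mid, label_roll_a_mid, stapler_mid from where it was at the start of the episode above 0.02 m).
It also fails if it takes over 72 s, if anything falls off the work surface, if the arm or the gripper's body presses on something with over 40 N, if the wrist force passes 120 N, or if a joint passes its speed limit or range.

ROBOT

A 6-joint arm with a two-finger parallel gripper is mounted at the origin on a cart in front of the work surface, level with it; the furniture and walls round the work are solid. World frame = base frame: x ahead of the robot, y to its left, z up, the work surface at z = 0. Lengths are in mm, angles in rad, forces in N, time in s.
With the tool pointing down it reaches from about 300 to 775 mm from the base axis. Payload 14.6 kg.
Tool frame: the origin (TCP) lies at the very end of the fingers, on their centre line; the grasp point (between the pads) lies 19 mm behind it; z points along the fingers, y is the line along which they close (so a half turn about z gives the same grasp; the last joint's range is limited). The gripper opens to 94 mm and grips with 3 to 60 N. Pads are 16 mm wide; open, the fingers measure 119 mm over their backs; the gripper's body (75 mm by 177 mm) begins 78 mm behind the grasp point.
Start: joints at [-1.198, 0.3, 1.521, -0, 1.321, -0.067], TCP at [234.159, -497.653, 205.446] pointing down, gripper open.
Joint ranges: [-3.03, 3.03], [-0.79, 2.21], [0.23, 2.52], [-1.04, 4.18], [0, 3.07], [-2.55, 2.55]. Speed limits (rad/s): [2.22, 2.22, 2.57, 3.14, 3.14, 3.14].

INTERFACE

Orientations are given as [roll, pitch, yaw] about the fixed x, y, z axes, in that order (R = Rz(yaw) Ry(pitch) Rx(roll)).
In Python, from cell import manip, optics gives the robot as it stands.
- The arm moves only by the shell command python3 -m crank 'ROWS' [FORCE]. ROWS is JSON, a list of rows, each a list of 7 numbers: the opening in per cent of the stroke, from 0 (shut) to 100 (fully open), then the shift along the tool's x, y, z in mm, then the turn, a rotation vector about the tool's x, y, z in rad. A call has 1 to 10 rows; each row is the pose to reach, as a shift and turn from the pose commanded when the call began, along the tool's axes at that moment; what a row does not reach only later rows make up. A row lasts 1/10 s, in which the tool goes at most 50 mm and 8.59 degrees, less where a joint would pass 70% of its speed; a pose out of reach is approached as far as the arm can. A call with a gripper value outside its range is refused whole. The fingers move at their own pace and stop on an object; FORCE is the grip in N (left out, the last holds). Time passes only in rows, so rows that repeat a pose let the fingers close. It gives the time, the measured TCP pose, the force, the opening and the grip force at its end, in the units of the state.
- manip.read_state(): the state, without advancing time (a new reading comes with each control period).
- optics.camera(name): name is "scene" or "top"; returns (picture, depth): 400x640x3 uint8, red, green, blue; 400x640 float32, mm along the optical axis (not along the pixel's ray), 0 where there is no reading.
- optics.calibration(name): a dict with "camera_matrix" (3x3 intrinsics, pixels), "R" (3x3) and "t" (3): a world point X has camera coordinates R X + t. Camera axes: x right, y down, z forward; pixel columns grow to the right and rows downward; lengths in mm; the calibration is good to about 2 mm. A picture is of the moment at which its call begins. calibration takes no time and is no camera call.
- manip.sign_off(): hands the job in; it is judged then, once.
The state is a dict: "clock": time; "joints": joint angles; "qd": joint speeds; "effort": joint torques, N m; "eef_pos": TCP position; "eef_rot": TCP orientation; "wrist_force": force on the tool from outside, world axes, zero at the start; "moment": the same for the moment, N m; "finger_gap": finger opening in mm; "finger_force": force on a finger pad.
Only numpy, scipy, OpenCV 4.12 (cv2) and the standard library are available. Lean on these libraries where they do the work, as an engineer would, in place of code of your own. Each camera call takes 0.05 s, during which the arm holds its last target. There are 200 camera calls.

## Working session

There is one attempt and no reset: what is moved stays moved. The work goes in short steps, Python scripts to look and compute and a shell command to move; the robot and the scene stay as the last step left them, time stands still between calls to the robot, and variables do not carry over. Pictures are saved under pics/ and viewed, at most 10 in all, crops included, and the job is handed in when it is done.

```bash
mkdir -p pics; ls
python3 - <<'E'
from cell import manip, optics
import cv2, numpy as np
for n in("scene","top"):
    p,d=optics.camera(n); cv2.imwrite(f"pics/{n}0.png",p[:,:,::-1]); np.save(f"pics/{n}0.npy",d)
    c=optics.calibration(n); print(n,{k:np.round(v,3).tolist() for k,v in c.items()})
print(manip.read_state())
E
```

```text
pics
scene {'camera_matrix': [[520.652, 0.0, 306.499], [0.0, 520.652, 198.839], [0.0, 0.0, 1.0]], 'R': [[-0.811, -0.585, -0.0], [-0.318, 0.442, -0.839], [0.491, -0.68, -0.545]], 't': [441.085, 250.088, 1366.828]}
top {'camera_matrix': [[378.198, 0.0, 323.458], [0.0, 378.198, 198.096], [0.0, 0.0, 1.0]], 'R': [[-0.026, -1.0, 0.015], [-0.999, 0.026, -0.026], [0.026, -0.015, -1.0]], 't': [4.83, 532.86, 1377.684]}
{'clock': 0.1, 'joints': array([-1.19758808e+00,  3.00396986e-01,  1.52151604e+00, -1.91308071e-05,
        1.32069704e+00, -6.65970050e-02]), 'qd': array([-3.71040014e-05, -5.09941027e-04, -1.79507667e-03, -1.38713331e-03,
       -2.63952628e-04,  2.53953176e-04]), 'effort': array([-1.17434652e-04, -5.32645869e+01, -3.53280973e+01,  7.09430175e-02,
        2.34927930e-02, -5.11359974e-05]), 'eef_pos': array([ 234.07851887, -497.44320059,  204.95449763]), 'eef_rot': array([-3.14057627e+00, -4.92165336e-05,  4.39809974e-01]), 'wrist_force': array([ 0.06951604, -0.51720731, -0.66150844]), 'moment': array([-0.00838962,  0.01947164, -0.0563526 ]), 'finger_force': 0.0, 'finger_gap': 93.92041320064381}
```

View pics/scene0.png

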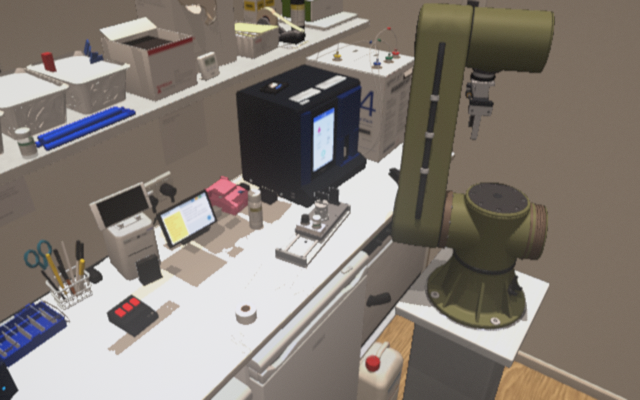

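View pics/top0.png

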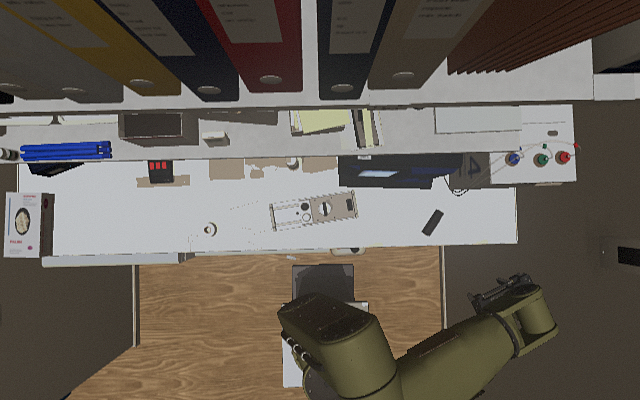

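The top view shows the shuttle at about (313,211), the stapler at (433,222) and the label roll at (210,229). The tub is at (293,162), partly under the shelf. I'll enlarge both views around the shuttle.

```bash
python3 - <<'E'
import cv2, numpy as np
a=cv2.imread("pics/top0.png")[180:245,260:370]; cv2.imwrite("pics/topc.png",cv2.resize(a,None,fx=7,fy=7,interpolation=cv2.INTER_CUBIC))
a=cv2.imread("pics/scene0.png")[170:270,240:370]; cv2.imwrite("pics/scenec.png",cv2.resize(a,None,fx=6,fy=6,interpolation=cv2.INTER_CUBIC)[:600,:800])
E
cat > h.py <<'E'
from cell import manip, optics
import numpy as np
def w(n,u,v,z=None,d=None):
    c=optics.calibration(n); K,R,t=[np.array(c[k],float) for k in("camera_matrix","R","t")]
    r=np.linalg.inv(K)@[u,v,1]; o=-R.T@t; m=R.T@r
    s=d if d is not None else (z-o[2])/m[2]
    return o+s*m
E
```

```text
(no output)
```

View pics/topc.png

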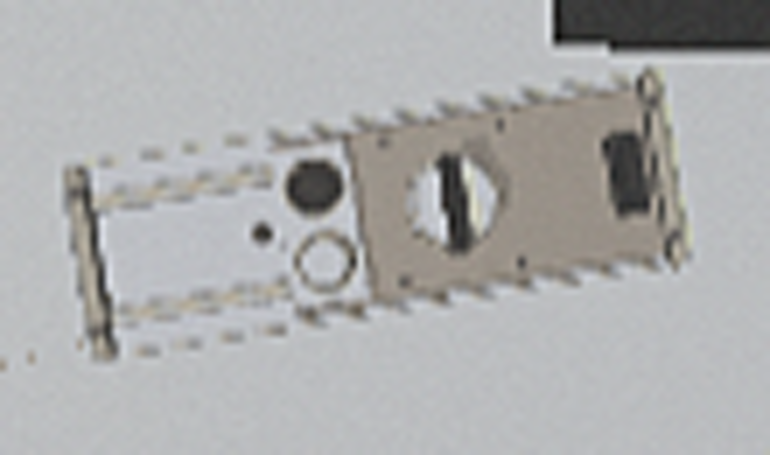

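View pics/scenec.png

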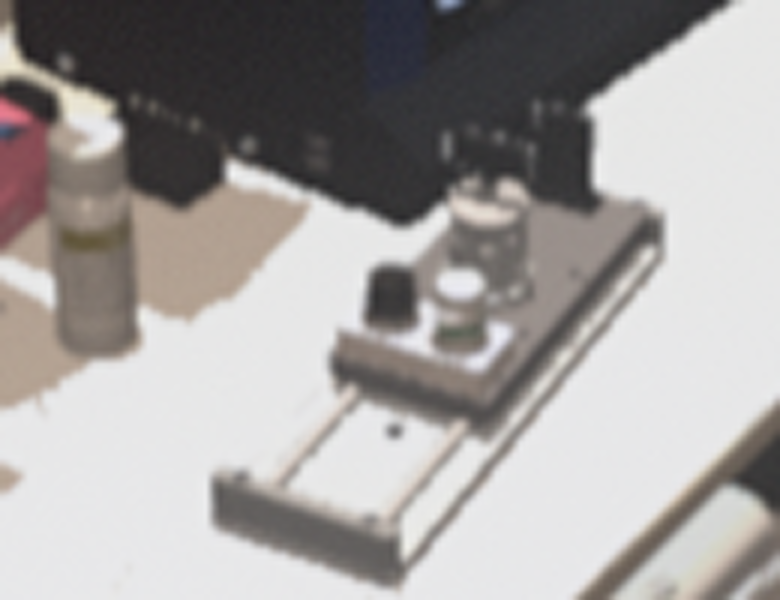

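Crop positions in the top view are:

| Feature | Crop pixel |
|---|---|
| T-handle | (456,203) |
| Fin | (628,172) |
| Black cap | (315,187) |
| White cap | (324,260) |
| Left end block centre | (90,262) |
| Right end block centre | (665,168) |

The free rail is to the left (+world y), so base +y runs roughly along +world y.

Run:
```python
from h import *
def top(x,y,z): return w("top",260+(x+.5)/7-.5,180+(y+.5)/7-.5,z)
P=dict(knob=top(456,203,128),k1=top(449,155,128),k2=top(462,250,128),fin=top(628,172,94),blk=top(315,187,64),wht=top(324,260,72),L=top(90,262,34),R=top(665,168,34))
for k,v in P.items(): print(k,v.round(1))
def sc(x,y,z): return w("scene",240+(x+.5)/6-.5,170+(y+.5)/6-.5,z)
print("scene: knob",sc(487,150,120).round(1),"wht",sc(461,283,72).round(1),"blk",sc(395,278,64).round(1),"fin",sc(565,110,94).round(1),"tub",sc(90,128,125).round(1))
print("tub top",w("top",293,162,125).round(1),"roll",w("top",210,229,31).round(1),"stap",w("top",433,222,36).round(1),"black box edge",top(555,45,0).round(1),top(555,45,300).round(1))
for a,b in(("R","L"),("fin","knob")):
    d=P[b]-P[a]; print(a,b,np.linalg.norm(d[:2]).round(1),np.arctan2(-d[0],d[1]).round(4))
d=top(680,255,34)-top(650,80,34);print(np.arctan2(d[1],d[0]));d=top(104,355,34)-top(76,170,34);print(np.arctan2(d[1],d[0]))
d=np.load("pics/top0.npy")
for n,(x,y) in dict(knob=(456,203),fin=(628,172),wht=(324,260),blk=(315,187)).items():
    u,v=260+x/7,180+y/7; print(n,w("top",u,v,d=d[round(v),round(u)]).round(1))
```

```text
knob [494.6 -10.4 128. ]
k1 [517.6  -7.6 128. ]
k2 [472.2 -12.7 128. ]
fin [507.5 -95.7  94. ]
blk [504.3  58.9  64. ]
wht [467.9  55.   72. ]
L [469.2 175.7  34. ]
R [ 509.6 -119.8   34. ]
scene: knob [497.5  -8.4 120. ] wht [481.  37.  72.] blk [516.6  43.2  64. ] fin [509.2 -98.2  94. ] tub [665.4  97.1 125. ]
tub top [653.4  91.8 125. ] roll [432.1 399.7  31. ] stap [ 436.1 -399.8   36. ] black box edge [576.1 -66.9   0. ] [559.1 -49.9 300. ]
R L 298.3 0.1359
fin knob 86.3 0.1502
-2.9997095077888787
-3.014146435932845
knob [493.2 -11.8 127.7]
fin [506.1 -97.3  91.8]
wht [466.7  53.1  85.6]
blk [502.7  56.8  81. ]
```

```bash
python3 -m crank '[[100,277,-198,-55,0,0,-1.4],[100,277,-198,-55,0,0,-1.4],[100,277,-198,-55,0,0,-1.4],[100,277,-198,-55,0,0,-1.4],[100,277,-198,-55,0,0,-1.4],[100,277,-198,-55,0,0,-1.4],[100,277,-198,-55,0,0,-1.4],[100,277,-198,-55,0,0,-1.4],[100,277,-198,-55,0,0,-1.4],[100,277,-198,-55,0,0,-1.4]]' 20
python3 - <<'E'
from h import *
d=np.load("pics/top0.npy")
c=optics.calibration("top");K,R,t=[np.array(c[k],float) for k in("camera_matrix","R","t")]
v,u=np.mgrid[90:260,200:460]; z=d[90:260,200:460]; P=np.stack([(u-K[0,2])*z/K[0,0],(v-K[1,2])*z/K[1,1],z],-1)
W=(P-t)@R; m=(z>0)
for y0,y1 in((-300,-200),(-200,-100),(-100,-40),(-40,20),(20,120)):
    s=W[m&(W[...,1]>y0)&(W[...,1]<y1)]
    for h0,h1 in((45,150),(150,350),(350,900)):
        q=s[(s[:,2]>h0)&(s[:,2]<h1)&(s[:,0]>530)]; print(y0,y1,h0,len(q),q[:,0].min().round() if len(q) else '', np.median(q[:,2]).round() if len(q) else '')
E
```

```text
clock: 1.1
eef_pos: [400.6, -200.1, 260.2]
eef_rot: [-3.141, -0.0, 1.847]
wrist_force: [-0.1, 0.1, -0.1]
finger_gap: 94.1
finger_force: 0.0
-300 -200 45 340 560.0 64.0
-300 -200 150 815 585.0 329.0
-300 -200 350 2034 618.0 518.0
-200 -100 45 354 566.0 64.0
-200 -100 150 683 599.0 328.0
-200 -100 350 1802 618.0 518.0
-100 -40 45 186 534.0 67.0
-100 -40 150 267 605.0 320.0
-100 -40 350 1302 618.0 538.0
-40 20 45 0  
-40 20 150 0  
-40 20 350 1234 618.0 528.0
20 120 45 118 640.0 122.0
20 120 150 0  
20 120 350 2063 618.0 518.0
```

```bash
python3 -m crank '[[60,158,142,100,0,0,-1.44],[60,158,142,100,0,0,-1.44],[60,158,142,100,0,0,-1.44],[60,158,142,100,0,0,-1.44],[60,158,142,100,0,0,-1.44],[60,158,142,100,0,0,-1.44],[60,158,142,100,0,0,-1.44],[60,158,142,100,0,0,-1.44],[60,158,142,100,0,0,-1.44],[60,158,142,100,0,0,-1.44]]' 20
python3 - <<'E'
from h import *; import cv2
p,d=optics.camera("scene"); a=p[130:250,270:400,::-1]; cv2.imwrite("pics/s1.png",cv2.resize(a,None,fx=5,fy=5,interpolation=cv2.INTER_CUBIC))
s=manip.read_state(); print(s["joints"],s["eef_pos"],s["eef_rot"],s["wrist_force"])
E
```

```text
clock: 2.1
eef_pos: [495.2, -10.5, 160.2]
eef_rot: [3.141, -0.001, -2.997]
wrist_force: [-0.3, -0.2, 0.2]
finger_gap: 56.5
finger_force: 0.0
[-9.50622570e-02  2.22997509e-01  1.72810036e+00 -3.42896793e-05
  1.19112264e+00 -1.81379190e+00] [495.23167667 -10.4628261  160.17138073] [ 3.14147249e+00 -6.17064018e-04 -2.99364658e+00] [-0.29820661 -0.08332914  0.48066999]
```

View pics/s1.png

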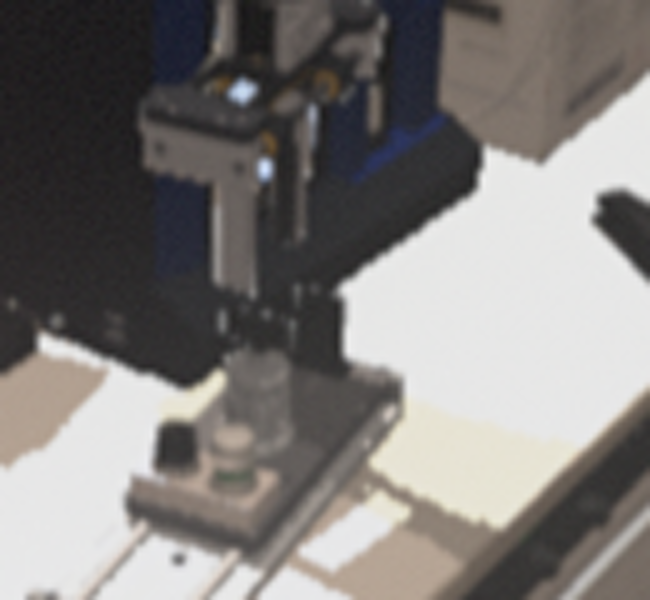

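The picture shows the fingers above the T-handle, about (258,315) in the crop, one on each side. Both vials are standing. I'll descend and grip.

```bash
python3 -m crank '[[60,0,0,20,0,0,0],[60,0,0,40,0,0,0],[60,0,0,55,0,0,0],[60,0,0,59,0,0,0],[60,0,0,59,0,0,0]]' 20; python3 -m crank '[[20,0,0,0,0,0,0],[20,0,0,0,0,0,0],[20,0,0,0,0,0,0],[15,0,0,0,0,0,0],[12,0,0,0,0,0,0],[5,0,0,0,0,0,0],[0,0,0,0,0,0,0],[0,0,0,0,0,0,0],[0,0,0,0,0,0,0],[0,0,0,0,0,0,0]]' 20
```

```text
clock: 2.65
eef_pos: [495.2, -10.5, 101.2]
eef_rot: [3.141, -0.001, -3.005]
wrist_force: [-0.1, -1.1, 1.0]
finger_gap: 56.4
finger_force: 0.0
clock: 3.65
eef_pos: [495.3, -9.1, 101.6]
eef_rot: [3.139, 0.0, -3.003]
wrist_force: [-1.1, 12.0, 3.7]
finger_gap: 9.7
finger_force: 20.0
```

Gripped: gap 9.7 mm. There is a 12 N side load along the closing line, so I'll re-centre by about 1.4 mm along tool y.

```bash
python3 -m crank '[[0,0,0.7,0,0,0,0],[0,0,1.4,0,0,0,0],[0,0,1.4,0,0,0,0],[0,0,1.4,0,0,0,0]]' 20; python3 -m crank '[[0,0,0,-1,0,0,0],[0,0,0,-2,0,0,0],[0,0,0,-3,0,0,0],[0,0,0,-3,0,0,0]]' 20
```

```text
clock: 4.05
eef_pos: [495.2, -8.6, 101.6]
eef_rot: [3.141, 0.0, -3.003]
wrist_force: [-0.6, 6.8, 2.8]
finger_gap: 9.8
finger_force: 20.0
clock: 4.45
eef_pos: [495.0, -8.6, 103.9]
eef_rot: [3.14, -0.001, -3.003]
wrist_force: [0.8, 5.9, -5.9]
finger_gap: 9.6
finger_force: 20.0
```

```bash
python3 -m crank '[[0,0,0.8,-1,0,0,0],[0,0,1.5,-2,0,0,0],[0,0,1.5,-3,0,0,0],[0,0,1.5,-4,0,0,0],[0,0,1.5,-5,0,0,0],[0,0,1.5,-6,0,0,0],[0,0,1.5,-7,0,0,0],[0,0,1.5,-7,0,0,0]]' 20;  python3 -m crank '[[0,0,0,-0.5,0,0,0],[0,0,0,-1,0,0,0],[0,0,0,-1,0,0,0]]' 20
```

```text
clock: 5.25
eef_pos: [495.0, -7.7, 111.5]
eef_rot: [-3.141, -0.0, -3.003]
wrist_force: [1.7, -2.3, -7.8]
finger_gap: 9.8
finger_force: 20.0
clock: 5.55
eef_pos: [494.9, -7.6, 112.4]
eef_rot: [3.142, -0.0, -3.003]
wrist_force: [1.2, -3.0, -7.6]
finger_gap: 9.9
finger_force: 20.0
```

```bash
g(){ tee /dev/stderr | grep wrist | tr -d '[],' | awk '{exit !($4>-10.2)}'; }
{ python3 -m crank '[[0,0,-0.3,-0.3,0,0,0],[0,0,-0.3,-0.6,0,0,0],[0,0,-0.3,-0.6,0,0,0]]' 20 | g && python3 -m crank '[[0,0,0,-0.3,0,0,0],[0,0,0,-0.6,0,0,0],[0,0,0,-0.6,0,0,0]]' | g && python3 -m crank '[[0,0,0,-0.3,0,0,0],[0,0,0,-0.6,0,0,0],[0,0,0,-0.6,0,0,0]]' | g && python3 -m crank '[[0,0,0,-0.3,0,0,0],[0,0,0,-0.6,0,0,0],[0,0,0,-0.6,0,0,0]]' | g && python3 -m crank '[[0,0,0,-0.3,0,0,0],[0,0,0,-0.6,0,0,0],[0,0,0,-0.6,0,0,0]]' | g && echo OK; } 2>&1 | grep -v -e rot -e gap
```

```text
clock: 5.85
eef_pos: [495.0, -7.8, 113.0]
wrist_force: [2.0, -0.4, -6.9]
finger_force: 20.0
clock: 6.15
eef_pos: [495.0, -7.8, 113.6]
wrist_force: [0.8, 0.8, -8.0]
finger_force: 20.0
clock: 6.45
eef_pos: [495.0, -7.9, 114.3]
wrist_force: [0.7, 0.2, -8.1]
finger_force: 20.0
clock: 6.75
eef_pos: [495.0, -7.9, 114.8]
wrist_force: [-0.2, 0.9, -7.9]
finger_force: 20.0
clock: 7.05
eef_pos: [495.0, -7.9, 115.5]
wrist_force: [0.5, 1.5, -6.9]
finger_force: 20.0
OK
```

```bash
g(){ tee /dev/stderr | grep wrist | tr -d '[],' | awk '{exit !($4>-10.6)}'; }
{ python3 -m crank '[[0,0,0,-0.3,0,0,0],[0,0,0,-0.6,0,0,0],[0,0,0,-0.6,0,0,0]]' 20 | g && python3 -m crank '[[0,0,0,-0.3,0,0,0],[0,0,0,-0.6,0,0,0],[0,0,0,-0.6,0,0,0]]' | g && python3 -m crank '[[0,0,0,-0.3,0,0,0],[0,0,0,-0.6,0,0,0],[0,0,0,-0.6,0,0,0]]' | g && python3 -m crank '[[0,0,0,-0.3,0,0,0],[0,0,0,-0.6,0,0,0],[0,0,0,-0.6,0,0,0]]' | g && python3 -m crank '[[0,0,0,-0.3,0,0,0],[0,0,0,-0.6,0,0,0],[0,0,0,-0.6,0,0,0]]' | g && python3 -m crank '[[0,0,0,-0.3,0,0,0],[0,0,0,-0.6,0,0,0],[0,0,0,-0.6,0,0,0]]' | g && python3 -m crank '[[0,0,0,-0.3,0,0,0],[0,0,0,-0.6,0,0,0],[0,0,0,-0.6,0,0,0]]' | g && python3 -m crank '[[0,0,0,-0.3,0,0,0],[0,0,0,-0.6,0,0,0],[0,0,0,-0.6,0,0,0]]' | g && echo OK; } 2>&1 | grep -v -e rot -e gap -e finger
```

```text
clock: 7.35
eef_pos: [495.0, -7.9, 116.1]
wrist_force: [1.0, 1.3, -7.4]
clock: 7.65
eef_pos: [495.0, -7.9, 116.7]
wrist_force: [-1.3, 1.7, -7.3]
clock: 7.95
eef_pos: [495.0, -7.9, 117.3]
wrist_force: [-0.2, 1.6, -8.0]
clock: 8.25
eef_pos: [495.0, -7.9, 117.9]
wrist_force: [1.0, 2.3, -9.2]
clock: 8.55
eef_pos: [495.0, -8.0, 118.5]
wrist_force: [0.1, 1.8, -8.7]
clock: 8.85
eef_pos: [495.0, -7.9, 119.1]
wrist_force: [-0.3, 1.4, -9.0]
clock: 9.15
eef_pos: [495.0, -7.9, 119.7]
wrist_force: [-0.4, 2.0, -8.7]
clock: 9.45
eef_pos: [495.0, -7.9, 120.3]
wrist_force: [-0.1, 2.8, -8.5]
OK
```

```bash
g(){ tee /dev/stderr | grep wrist | tr -d '[],' | awk '{exit !($4>-11.3)}'; }
{ python3 -m crank '[[0,0,0,-0.3,0,0,0],[0,0,0,-0.6,0,0,0],[0,0,0,-0.6,0,0,0]]' 20 | g && python3 -m crank '[[0,0,0,-0.3,0,0,0],[0,0,0,-0.6,0,0,0],[0,0,0,-0.6,0,0,0]]' | g && python3 -m crank '[[0,0,0,-0.3,0,0,0],[0,0,0,-0.6,0,0,0],[0,0,0,-0.6,0,0,0]]' | g && python3 -m crank '[[0,0,0,-0.3,0,0,0],[0,0,0,-0.6,0,0,0],[0,0,0,-0.6,0,0,0]]' | g && python3 -m crank '[[0,0,0,-0.3,0,0,0],[0,0,0,-0.6,0,0,0],[0,0,0,-0.6,0,0,0]]' | g && python3 -m crank '[[0,0,0,-0.3,0,0,0],[0,0,0,-0.6,0,0,0],[0,0,0,-0.6,0,0,0]]' | g && python3 -m crank '[[0,0,0,-0.3,0,0,0],[0,0,0,-0.6,0,0,0],[0,0,0,-0.6,0,0,0]]' | g && python3 -m crank '[[0,0,0,-0.3,0,0,0],[0,0,0,-0.6,0,0,0],[0,0,0,-0.6,0,0,0]]' | g && echo OK; } 2>&1 | grep -v -e rot -e gap -e finger
```

```text
clock: 9.75
eef_pos: [495.0, -7.9, 120.9]
wrist_force: [0.0, 2.5, -8.2]
clock: 10.05
eef_pos: [495.0, -7.9, 121.5]
wrist_force: [0.6, 2.2, -9.2]
clock: 10.35
eef_pos: [495.0, -7.9, 122.1]
wrist_force: [-0.3, 2.5, -8.7]
clock: 10.65
eef_pos: [495.0, -7.9, 122.7]
wrist_force: [-0.7, 1.9, -9.0]
clock: 10.95
eef_pos: [495.0, -7.9, 123.3]
wrist_force: [-0.6, 2.3, -8.7]
clock: 11.25
eef_pos: [495.0, -7.9, 123.9]
wrist_force: [-0.9, 2.4, -8.5]
clock: 11.55
eef_pos: [495.0, -7.9, 124.5]
wrist_force: [-0.2, 2.2, -8.9]
clock: 11.85
eef_pos: [495.0, -7.9, 125.1]
wrist_force: [0.0, 1.8, -8.8]
OK
```

The force has stayed flat at 8.8 N, so I'll check whether the handle is rising with the fingers or slipping.

Run:
```python
from h import *; import cv2
p,d=optics.camera("scene"); a=p[140:220,280:370,::-1]; cv2.imwrite("pics/s2.png",cv2.resize(a,None,fx=7,fy=7,interpolation=cv2.INTER_CUBIC))
c=optics.calibration("scene");K,R,t=[np.array(c[k],float) for k in("camera_matrix","R","t")]
for z in(38,91,106,117,128,125,140):
    q=K@(R@[495,-8,z]+t); q=q[:2]/q[2]; print(z,((q-[280,140])*7).round())
s=manip.read_state(); print(s["wrist_force"],s["finger_gap"])
```

```text
38 [287. 542.]
91 [288. 441.]
106 [289. 412.]
117 [289. 390.]
128 [290. 368.]
125 [290. 374.]
140 [290. 344.]
[-0.09369142  2.04387967 -9.69238516] 9.785509478241195
```

View pics/s2.png

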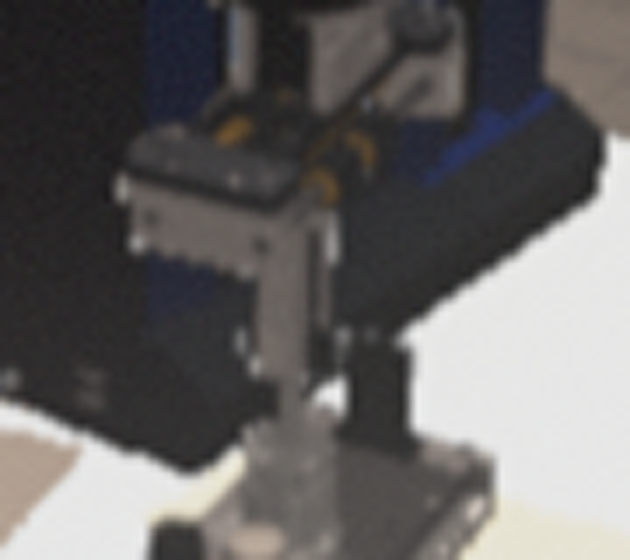

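The handle's dark right end shows at about (328,370), but its lower edge is unclear. I'll put the locked and current views side by side with the contrast raised.

Run:
```python
from h import *; import cv2
p,d=optics.camera("scene"); b=p[:,:,::-1]; a=cv2.imread("pics/scene0.png")
o=[]
for im in(a,b):
    c=im[183:213,304:342].astype(float); c=255*(np.clip(c/255,0,1))**.5
    o.append(cv2.resize(c.astype(np.uint8),None,fx=10,fy=10,interpolation=cv2.INTER_NEAREST))
cv2.imwrite("pics/cmp.png",np.hstack(o))
c=optics.calibration("scene");K,R,t=[np.array(c[k],float) for k in("camera_matrix","R","t")]
s,co=np.sin(.137),np.cos(.137)
for L in(0,14,17,20,23.6):
    for e in(-23,23):
        r=[]
        for z in(106,128):
            q=K@(R@[495+e*co,-8+e*s,z+L]+t); q=q[:2]/q[2]; r.append(((q-[304,183])*10).round().tolist())
        print(L,e,r)
```

```text
0 -23 [[242.0, 178.0], [244.0, 116.0]]
0 23 [[104.0, 139.0], [105.0, 77.0]]
14 -23 [[243.0, 139.0], [245.0, 76.0]]
14 23 [[105.0, 100.0], [105.0, 37.0]]
17 -23 [[243.0, 130.0], [245.0, 67.0]]
17 23 [[105.0, 91.0], [106.0, 29.0]]
20 -23 [[244.0, 122.0], [245.0, 58.0]]
20 23 [[105.0, 83.0], [106.0, 20.0]]
23.6 -23 [[244.0, 111.0], [246.0, 48.0]]
23.6 23 [[105.0, 73.0], [106.0, 10.0]]
```

View pics/cmp.png

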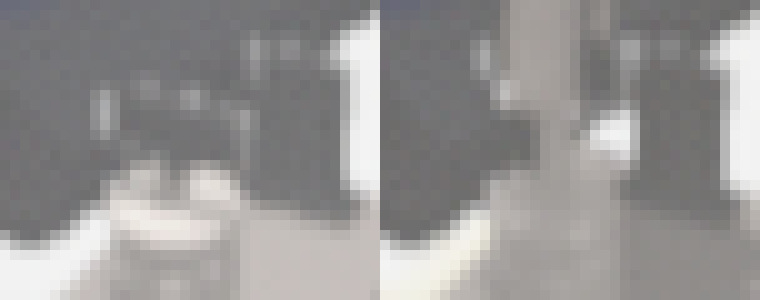

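The edges have moved up about 20 to 24 mm, which is roughly the tool's 23.6 mm travel, so there is no clear slip. I'll raise the grip to rule slip out and keep feeling in fine steps.

```bash
g(){ tee /dev/stderr | grep wrist | tr -d '[],' | awk '{exit !($4>-11.3)}'; }
{ python3 -m crank '[[0,0,0,0,0,0,0],[0,0,0,0,0,0,0],[0,0,0,0,0,0,0]]' 40 | g && python3 -m crank '[[0,0,0,-0.3,0,0,0],[0,0,0,-0.3,0,0,0]]' | g && python3 -m crank '[[0,0,0,-0.3,0,0,0],[0,0,0,-0.3,0,0,0]]' | g && python3 -m crank '[[0,0,0,-0.3,0,0,0],[0,0,0,-0.3,0,0,0]]' | g && python3 -m crank '[[0,0,0,-0.3,0,0,0],[0,0,0,-0.6,0,0,0],[0,0,0,-0.6,0,0,0]]' | g && python3 -m crank '[[0,0,0,-0.3,0,0,0],[0,0,0,-0.6,0,0,0],[0,0,0,-0.6,0,0,0]]' | g && python3 -m crank '[[0,0,0,-0.3,0,0,0],[0,0,0,-0.6,0,0,0],[0,0,0,-0.6,0,0,0]]' | g && python3 -m crank '[[0,0,0,-0.3,0,0,0],[0,0,0,-0.6,0,0,0],[0,0,0,-0.6,0,0,0]]' | g && echo OK; } 2>&1 | grep -v -e rot -e finger_f
```

```text
clock: 12.25
eef_pos: [495.0, -7.9, 125.0]
wrist_force: [1.1, 1.4, -8.8]
finger_gap: 9.8
clock: 12.45
eef_pos: [495.0, -7.9, 125.4]
wrist_force: [-0.3, 1.9, -9.8]
finger_gap: 9.7
clock: 12.65
eef_pos: [495.0, -7.9, 125.7]
wrist_force: [0.3, 2.4, -9.7]
finger_gap: 9.6
clock: 12.85
eef_pos: [495.1, -7.9, 126.0]
wrist_force: [-0.1, 2.7, -9.4]
finger_gap: 9.7
clock: 13.15
eef_pos: [495.1, -7.9, 126.6]
wrist_force: [0.3, 2.3, -9.1]
finger_gap: 9.9
clock: 13.45
eef_pos: [495.0, -7.9, 127.2]
wrist_force: [-0.0, 2.7, -9.5]
finger_gap: 9.6
clock: 13.75
eef_pos: [495.0, -7.9, 127.8]
wrist_force: [1.0, 2.4, -10.1]
finger_gap: 9.4
clock: 14.05
eef_pos: [495.0, -7.9, 128.4]
wrist_force: [0.6, 1.9, -10.0]
finger_gap: 9.7
OK
```

```bash
g(){ tee /dev/stderr | grep wrist | tr -d '[],' | awk '{exit !($4>-12.2)}'; }
{ python3 -m crank '[[0,0,0,-0.3,0,0,0],[0,0,0,-0.5,0,0,0],[0,0,0,-0.5,0,0,0]]' | g && python3 -m crank '[[0,0,0,-0.3,0,0,0],[0,0,0,-0.5,0,0,0],[0,0,0,-0.5,0,0,0]]' | g && python3 -m crank '[[0,0,0,-0.3,0,0,0],[0,0,0,-0.5,0,0,0],[0,0,0,-0.5,0,0,0]]' | g && python3 -m crank '[[0,0,0,-0.3,0,0,0],[0,0,0,-0.5,0,0,0],[0,0,0,-0.5,0,0,0]]' | g && python3 -m crank '[[0,0,0,-0.3,0,0,0],[0,0,0,-0.5,0,0,0],[0,0,0,-0.5,0,0,0]]' | g && python3 -m crank '[[0,0,0,-0.3,0,0,0],[0,0,0,-0.5,0,0,0],[0,0,0,-0.5,0,0,0]]' | g && python3 -m crank '[[0,0,0,-0.3,0,0,0],[0,0,0,-0.5,0,0,0],[0,0,0,-0.5,0,0,0]]' | g && python3 -m crank '[[0,0,0,-0.3,0,0,0],[0,0,0,-0.5,0,0,0],[0,0,0,-0.5,0,0,0]]' | g && echo OK; } 2>&1 | grep -v -e rot -e finger_f
```

```text
clock: 14.35
eef_pos: [495.1, -7.9, 128.9]
wrist_force: [0.8, 2.9, -10.0]
finger_gap: 10.0
clock: 14.65
eef_pos: [495.0, -7.9, 129.4]
wrist_force: [-0.7, 2.0, -9.8]
finger_gap: 9.6
clock: 14.95
eef_pos: [495.0, -7.9, 129.9]
wrist_force: [0.2, 2.1, -10.6]
finger_gap: 9.9
clock: 15.25
eef_pos: [495.0, -7.9, 130.4]
wrist_force: [0.4, 2.0, -10.1]
finger_gap: 9.5
clock: 15.55
eef_pos: [495.0, -7.9, 130.9]
wrist_force: [1.0, 3.1, -11.6]
finger_gap: 9.8
clock: 15.85
eef_pos: [495.0, -7.9, 131.4]
wrist_force: [0.1, 2.6, -10.2]
finger_gap: 9.7
clock: 16.15
eef_pos: [495.0, -7.9, 131.9]
wrist_force: [0.5, 2.7, -11.3]
finger_gap: 9.5
clock: 16.45
eef_pos: [495.0, -7.9, 132.3]
wrist_force: [0.3, 1.8, -10.2]
finger_gap: 9.8
OK
```

```bash
g(){ tee /dev/stderr | grep wrist | tr -d '[],' | awk '{exit !($4>-12.7)}'; }
{ python3 -m crank '[[0,0,0,-0.3,0,0,0],[0,0,0,-0.3,0,0,0],[0,0,0,-0.3,0,0,0]]' | g && python3 -m crank '[[0,0,0,-0.3,0,0,0],[0,0,0,-0.3,0,0,0],[0,0,0,-0.3,0,0,0]]' | g && python3 -m crank '[[0,0,0,-0.3,0,0,0],[0,0,0,-0.3,0,0,0],[0,0,0,-0.3,0,0,0]]' | g && python3 -m crank '[[0,0,0,-0.3,0,0,0],[0,0,0,-0.3,0,0,0],[0,0,0,-0.3,0,0,0]]' | g && python3 -m crank '[[0,0,0,-0.3,0,0,0],[0,0,0,-0.3,0,0,0],[0,0,0,-0.3,0,0,0]]' | g && python3 -m crank '[[0,0,0,-0.3,0,0,0],[0,0,0,-0.3,0,0,0],[0,0,0,-0.3,0,0,0]]' | g && echo OK; } 2>&1 | grep -v -e rot -e finger_f
```

```text
clock: 16.75
eef_pos: [494.9, -7.9, 132.4]
wrist_force: [1.5, 3.0, -16.0]
finger_gap: 9.8
```

The stop is at z≈132.4, with 5 N over the spring force. I'll back off about 1.2 mm and begin the turn, watching the side force.

```bash
python3 -m crank '[[0,0,0,0.7,0,0,0],[0,0,0,1.3,0,0,0],[0,0,0,1.3,0,0,0]]';python3 -m crank '[[0,0,0,0,0,0,0.1],[0,0,0,0,0,0,0.2],[0,0,0,0,0,0,0.3],[0,0,0,0,0,0,0.3]]'
```

```text
clock: 17.05
eef_pos: [495.1, -7.9, 131.5]
eef_rot: [-3.142, 0.0, -3.003]
wrist_force: [0.2, 3.4, -9.9]
finger_gap: 9.7
finger_force: 40.0
clock: 17.45
eef_pos: [495.1, -7.9, 131.5]
eef_rot: [3.141, 0.0, 2.978]
wrist_force: [-0.0, 3.2, -11.0]
finger_gap: 9.6
finger_force: 40.0
```

```bash
python3 -m crank '[[0,0,0,0,0,0,0.12],[0,0,0,0,0,0,0.24],[0,0,0,0,0,0,0.36],[0,0,0,0,0,0,0.36]]';python3 -m crank '[[0,0,0,0,0,0,0.12],[0,0,0,0,0,0,0.24],[0,0,0,0,0,0,0.36],[0,0,0,0,0,0,0.39],[0,0,0,0,0,0,0.39]]'
```

```text
clock: 17.85
eef_pos: [495.1, -7.9, 131.5]
eef_rot: [3.141, 0.0, 2.621]
wrist_force: [0.1, 3.7, -9.4]
finger_gap: 9.7
finger_force: 40.0
clock: 18.35
eef_pos: [495.3, -7.7, 131.5]
eef_rot: [3.141, 0.0, 2.235]
wrist_force: [0.7, 4.9, -9.9]
finger_gap: 9.5
finger_force: 40.0
```

```bash
g(){ tee /dev/stderr | grep wrist | tr -d '[],' | awk '{exit !($4<-5)}'; }
{ python3 -m crank '[[0,0,0,1,0,0,0],[0,0,0,2,0,0,0],[0,0,0,3,0,0,0],[0,0,0,4,0,0,0],[0,0,0,5,0,0,0],[0,0,0,5,0,0,0]]' | g && python3 -m crank '[[0,0,0,0.3,0,0,0],[0,0,0,0.3,0,0,0]]' | g && python3 -m crank '[[0,0,0,0.3,0,0,0],[0,0,0,0.3,0,0,0]]' | g && python3 -m crank '[[0,0,0,0.3,0,0,0],[0,0,0,0.3,0,0,0]]' | g && python3 -m crank '[[0,0,0,0.3,0,0,0],[0,0,0,0.3,0,0,0]]' | g && python3 -m crank '[[0,0,0,0.3,0,0,0],[0,0,0,0.3,0,0,0]]' | g && python3 -m crank '[[0,0,0,0.3,0,0,0],[0,0,0,0.3,0,0,0]]' | g && echo OK; } 2>&1 | grep -v -e finger_f
```

```text
clock: 18.95
eef_pos: [495.3, -7.7, 126.4]
eef_rot: [3.141, 0.0, 2.237]
wrist_force: [1.8, 5.4, -9.4]
finger_gap: 9.9
clock: 19.15
eef_pos: [495.3, -7.7, 126.2]
eef_rot: [3.141, 0.0, 2.237]
wrist_force: [1.0, 5.2, -9.0]
finger_gap: 9.6
clock: 19.35
eef_pos: [495.3, -7.7, 126.0]
eef_rot: [3.141, 0.0, 2.237]
wrist_force: [0.5, 4.8, -10.0]
finger_gap: 9.2
clock: 19.55
eef_pos: [495.2, -7.7, 125.6]
eef_rot: [3.141, 0.0, 2.237]
wrist_force: [1.1, 4.4, -8.8]
finger_gap: 9.5
clock: 19.75
eef_pos: [495.3, -7.7, 125.3]
eef_rot: [3.141, 0.0, 2.237]
wrist_force: [0.4, 4.6, -9.5]
finger_gap: 10.0
clock: 19.95
eef_pos: [495.3, -7.8, 125.2]
eef_rot: [3.141, 0.0, 2.237]
wrist_force: [0.6, 5.9, -8.3]
finger_gap: 9.4
clock: 20.15
eef_pos: [495.4, -7.7, 125.1]
eef_rot: [3.141, 0.0, 2.237]
wrist_force: [-0.5, 4.1, -5.4]
finger_gap: 9.8
OK
```

```bash
python3 -m crank '[[0,0,0,0.3,0,0,0],[0,0,0,0.4,0,0,0],[0,0,0,0.4,0,0,0]]' 15; python3 -m crank '[[15,0,0,0,0,0,0],[25,0,0,0,0,0,0],[35,0,0,0,0,0,0],[45,0,0,0,0,0,0],[55,0,0,0,0,0,0],[55,0,0,0,0,0,0],[55,0,0,0,0,0,0]]'
python3 - <<'E'
from h import *; import cv2
p,d=optics.camera("scene"); a=p[150:230,280:370,::-1]; cv2.imwrite("pics/s3.png",cv2.resize(a,None,fx=7,fy=7,interpolation=cv2.INTER_CUBIC))
s=manip.read_state(); print(s["joints"].round(2),s["eef_pos"],s["wrist_force"])
E
```

```text
clock: 20.45
eef_pos: [495.5, -7.8, 125.0]
eef_rot: [3.14, 0.001, 2.234]
wrist_force: [-1.6, 4.5, -1.5]
finger_gap: 10.1
finger_force: 15.0
clock: 21.15
eef_pos: [495.0, -7.9, 124.1]
eef_rot: [-3.142, -0.0, 2.23]
wrist_force: [0.3, 0.9, 1.1]
finger_gap: 51.0
finger_force: 0.0
[-0.09  0.27  1.77 -0.    1.11 -0.75] [495.04594075  -7.95615876 124.13877003] [-0.01659302 -0.84847487 -0.57093062]
```

View pics/s3.png

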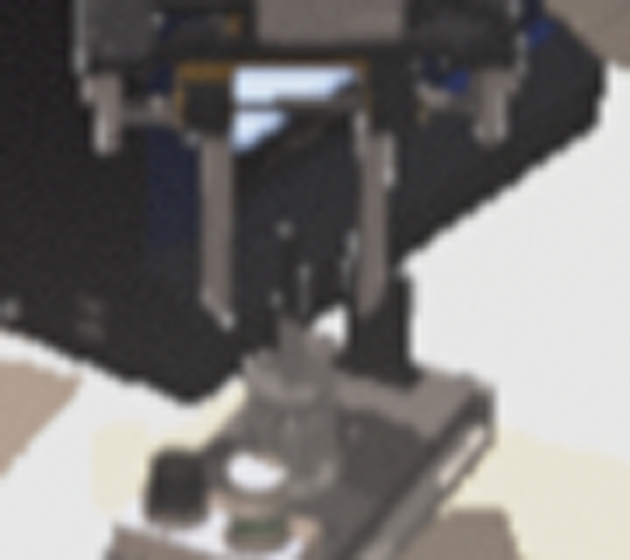

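The picture shows the handle raised between the open fingers, with the stem visible at (290,340). It has stayed retracted. Next I'll raise, turn back, and move over the fin.

```bash
python3 -m crank '[[55,0,0,-30,0,0,0],[55,0,0,-56,0,0,0],[55,0,0,-56,0,0,-0.15],[55,0,0,-56,0,0,-1.05],[55,0,0,-56,0,0,-1.05],[55,0,0,-56,0,0,-1.05],[55,0,0,-56,0,0,-1.05],[55,0,0,-56,0,0,-1.05],[55,0,0,-56,0,0,-1.05],[55,0,0,-56,0,0,-1.05]]'; python3 -m crank '[[55,0,-45,0,0,0,0],[55,0,-90,0,0,0,0],[55,0,-90,0,0,0,0]]'
```

```text
clock: 22.2
eef_pos: [495.0, -7.9, 180.1]
eef_rot: [-3.142, -0.0, -3.001]
wrist_force: [0.5, 0.1, 0.5]
finger_gap: 52.0
finger_force: 0.0
clock: 22.5
eef_pos: [507.7, -100.8, 180.0]
eef_rot: [-3.141, -0.0, -3.012]
wrist_force: [0.6, 0.7, -0.2]
finger_gap: 51.6
finger_force: 0.0
```

```bash
python3 -m crank '[[55,0,0,40,0,0,0],[55,0,0,80,0,0,0],[55,0,0,105,0,0,0],[55,0,0,114,0,0,0],[55,0,0,114,0,0,0]]' 15; python3 -m crank '[[20,0,0,0,0,0,0],[20,0,0,0,0,0,0],[20,0,0,0,0,0,0],[12,0,0,0,0,0,0],[6,0,0,0,0,0,0],[0,0,0,0,0,0,0],[0,0,0,0,0,0,0],[0,0,0,0,0,0,0]]' 15
```

```text
clock: 23.0
eef_pos: [507.1, -96.7, 65.7]
eef_rot: [3.141, -0.001, -3.005]
wrist_force: [0.5, 0.6, -0.1]
finger_gap: 51.6
finger_force: 0.0
clock: 23.8
eef_pos: [507.5, -97.1, 66.3]
eef_rot: [-3.142, 0.0, -3.003]
wrist_force: [-1.3, 0.1, 4.4]
finger_gap: 9.6
finger_force: 15.0
```

```bash
python3 -m crank '[[0,0,1,0,0,0,0],[0,0,3,0,0,0,0],[0,0,6,0,0,0,0],[0,0,10,0,0,0,0],[0,0,15,0,0,0,0],[0,0,20,0,0,0,0],[0,0,25,0,0,0,0],[0,0,30,0,0,0,0],[0,0,35,0,0,0,0],[0,0,40,0,0,0,0]]' 20; python3 -m crank '[[0,0,5,0,0,0,0],[0,0,10,0,0,0,0],[0,0,15,0,0,0,0],[0,0,20,0,0,0,0],[0,0,25,0,0,0,0],[0,0,30,0,0,0,0],[0,0,35,0,0,0,0],[0,0,40,0,0,0,0],[0,0,45,0,0,0,0],[0,0,49,0,0,0,0]]'; python3 -m crank '[[0,0,3,0,0,0,0],[0,0,5,0,0,0,0],[0,0,6,0,0,0,0],[0,0,7,0,0,0,0],[0,0,7,0,0,0,0]]'
```

```text
clock: 24.8
eef_pos: [502.0, -57.1, 66.3]
eef_rot: [-3.141, 0.0, -3.003]
wrist_force: [-0.3, -3.4, 4.7]
finger_gap: 9.9
finger_force: 20.0
clock: 25.8
eef_pos: [495.2, -8.4, 66.3]
eef_rot: [-3.141, 0.0, -3.003]
wrist_force: [-0.1, -2.6, 5.8]
finger_gap: 9.8
finger_force: 20.0
clock: 26.3
eef_pos: [494.3, -1.6, 66.3]
eef_rot: [3.142, 0.0, -3.003]
wrist_force: [0.2, -1.2, 5.0]
finger_gap: 9.8
finger_force: 20.0
```

Displaced about 96 mm so far, so I'll nudge until it meets the end block.

```bash
python3 -m crank '[[0,0,1,0,0,0,0],[0,0,2,0,0,0,0],[0,0,3,0,0,0,0],[0,0,3,0,0,0,0]]'; python3 -m crank '[[0,0,0.7,0,0,0,0],[0,0,1.4,0,0,0,0],[0,0,1.4,0,0,0,0]]'
```

```text
clock: 26.7
eef_pos: [493.9, 1.4, 66.3]
eef_rot: [3.142, 0.0, -3.003]
wrist_force: [-0.6, -1.8, 4.9]
finger_gap: 9.8
finger_force: 20.0
clock: 27.0
eef_pos: [493.8, 1.9, 66.3]
eef_rot: [-3.14, 0.001, -3.003]
wrist_force: [0.5, -9.1, 3.7]
finger_gap: 9.7
finger_force: 20.0
```

Home: 99.9 mm of travel with contact at the end. I'll relax, release and retreat.

```bash
python3 -m crank '[[0,0,-0.6,0,0,0,0],[0,0,-0.6,0,0,0,0],[10,0,-0.6,0,0,0,0],[20,0,-0.6,0,0,0,0],[30,0,-0.6,0,0,0,0],[45,0,-0.6,0,0,0,0],[50,0,-0.6,0,0,0,0],[50,0,-0.6,0,0,0,0]]' 10; python3 -m crank '[[50,0,0,-10,0,0,0],[50,0,0,-40,0,0,0],[50,0,0,-80,0,0,0],[50,0,0,-125,0,0,0],[50,0,0,-170,0,0,0],[50,-60,-20,-180,0,0,0],[50,90,-20,-180,0,0,0],[50,130,-20,-180,0,0,0],[50,130,-20,-180,0,0,0]]'
python3 - <<'E'
from h import *; import cv2
p,d=optics.camera("scene"); a=p[150:270,230:370,::-1]; cv2.imwrite("pics/s4.png",cv2.resize(a,None,fx=5,fy=5,interpolation=cv2.INTER_CUBIC))
p,d=optics.camera("top"); a=p[170:245,260:370,::-1]; cv2.imwrite("pics/t4.png",cv2.resize(a,None,fx=7,fy=7,interpolation=cv2.INTER_CUBIC))
E
```

```text
clock: 27.8
eef_pos: [493.6, 1.9, 66.0]
eef_rot: [3.141, -0.0, -3.003]
wrist_force: [0.7, 0.8, 0.3]
finger_gap: 45.4
finger_force: 0.0
clock: 28.7
eef_pos: [392.9, -31.8, 245.0]
eef_rot: [3.141, -0.003, -3.003]
wrist_force: [-0.4, 0.2, 1.1]
finger_gap: 46.8
finger_force: 0.0
```

View pics/s4.png

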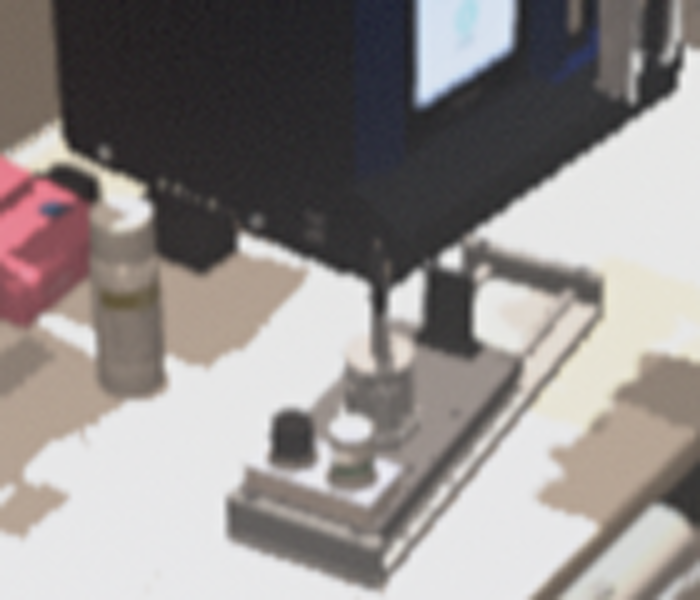

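The shuttle is against the near end block at about (310,520). The plunger is raised and turned at (380,290), both vials are standing at (293,437) and (352,450), and the tub is where it was.

```bash
python3 -m crank '[[50,0,0,0,0,0,0],[50,0,0,0,0,0,0],[50,0,0,0,0,0,0]]' && python3 -c "
from cell import manip
print(manip.sign_off())"
```

```text
clock: 29.1
eef_pos: [395.0, -31.5, 245.9]
eef_rot: [3.141, -0.0, -3.003]
wrist_force: [0.2, -0.0, -0.6]
finger_gap: 47.2
finger_force: 0.0
the job is handed in; nothing more can be done
None
```

The job is handed in at 29.1 s, though no verdict came back: the plunger is parked retracted in the −60° notch, the shuttle is home after 99.9 mm of travel, both vials are standing, and no bystander was touched.

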